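# Clamp the backing panel in the inspection stand

### The job

Set up the inspection stand: draw the panel whose grip tab is in the middle of its top edge straight up out of the slotted rack, stand it on the inspection stand behind the front lip, leaning back on the backrest between side stop and open jaw, and let go of it. Then turn the thumbscrew clockwise until the jaw has pushed the panel against the stop and the screw's clutch clearly slips for the first time; stop there and let go. Leave the other two panels in the rack and do not disturb the bottles and other things round about.

Things in the scene. Friction and masses are not known exactly. Their poses are not given: they have to be found in the camera images.
- panel_center (a point): White panel 100 mm wide (own y), 80 tall, 8 thick (own x), with a grip tab 40 wide and 16 tall on top at the MIDDLE of its top edge. Point: centre plane, mid-width, 48 mm above its lower edge and 48 below the tab's top; own z up the panel. The panel to take, about 90 g, in any of the three slots. Front and back alike.
- panel_left_center (a point): White panel 100 mm wide (own y), 80 tall, 8 thick (own x), with a grip tab 40 wide and 16 tall on top near its own +y end (28 mm off the middle). Point: centre plane, mid-width, 48 mm above its lower edge and 48 below the tab's top; own z up the panel. Stays in the rack.
- panel_right_center (a point): White panel 100 mm wide (own y), 80 tall, 8 thick (own x), with a grip tab 40 wide and 16 tall on top near its own -y end (28 mm off the middle). Point: centre plane, mid-width, 48 mm above its lower edge and 48 below the tab's top; own z up the panel. Stays in the rack.
- rack: Grey slotted rack, fixed, 128x128x68 mm; origin: centre of its underside. Slots at own x = -46, 0, +46 mm; panels' faces look along x. Grooves 11 mm wide, 6 deep in the cheeks at +y and -y hold the panels' side edges. A panel stands 8 mm above the worktop (tab top at 104) and must rise 60 mm to come free.
- stand: White inspection stand, fixed, base 110 (own x) x 194 (y) x 12 mm; origin: centre of underside, front is own -x. Centred at y = -35: front lip 9 mm high, rear face at x = -8; backrest 96 wide, front face at x = +12 on the base, leaning 15 deg to +x, upper edge 64 mm above worktop. Side stop: inner face y = -85, 57 tall. Tower with thumbscrew at x 6, y +75, 70 tall; its jaw moves to -y.
- seat (a point): On the stand, axes as the stand's: where the middle of the panel's lower edge (centre plane) comes when it is flat on the backrest and touches the side stop; its centre is then +12 mm in x and +46 mm in z from here. Open jaw and stop leave 10 to 14 mm beside the panel, so set it down 3 to 7 mm towards +y; the jaw then pushes it to the stop.
- jaw_face (a point): Centre of the jaw's face, 40x30 mm, facing the stand's -y, 36 mm above the worktop; moves 12 mm along the stand's y per radian of the screw.
- wing (a point): On the thumbscrew's vertical axis, 101 mm above the worktop, in its black wing grip: 38 long (own y), 10 thick (own x), 34 tall, from 80 to 114 mm above the worktop. Grasp across the 10 mm from above. Axes turn with it; at the start it lies along the stand's y, turned clockwise by the screw's start angle.
- clamp_screw (a joint): Screw angle in rad, growing clockwise seen from above; 12 mm of jaw travel per rad. Starts at 0 to 0.3; with the panel in place it stops hard at about 1.17, wherever the panel was set down. Light friction, stays where left.
- clutch (a joint): Slip in rad of the drag clutch between wing and screw: 0 until it slips, then grows as the wing is turned on clockwise (wing angle = clamp_screw + clutch). Slips at 0.12 N m, stays where left.
- syrup: The white medicine bottle (47 mm wide, 122 mm tall); origin at the centre of its underside. Bystander.
- amber: The amber glass bottle (43 mm wide, 90 mm tall); origin at the centre of its underside. Bystander.
- pouch: A syringe in a paper pouch (30x115x12 mm) lying flat; origin at its underside. Bystander.
- syringe: A loose syringe (27x100x16 mm) lying flat; origin at its underside. Bystander.
Things that resemble listed ones, but are neither listed nor needed, are in the scene too. Leave any brown, orange or purple look-alike of the part that bears panel_center alone.

How it is judged:
By the outcome, as a careful person would: the job done as asked, in the order asked, and still so for the second after the job is handed in, with the robot touching nothing.
It also fails if it takes over 58 s, if anything falls off the work surface, if the arm or the gripper's body presses on something with over 40 N, if the wrist force passes 120 N, or if a joint passes its speed limit or range.

### The arm

A 7-joint arm with a two-finger parallel gripper is mounted at the origin on a cart in front of the work surface, level with it; the furniture and walls round the work are solid. World frame = base frame: x ahead of the robot, y to its left, z up, the work surface at z = 0. Lengths are in m, angles in rad, forces in N, time in s.
With the tool pointing down it reaches from about 0.425 to 0.875 m from the base axis. Payload 4.7 kg.
Tool frame: the origin (TCP) lies at the very end of the fingers, on their centre line; the grasp point (between the pads) lies 19 mm behind it (grip_point_offset is the distance from the TCP to the grasp point, in m); x points along the fingers, z is the direction in which the jaws open and shut, and the axes are right-handed (so a half turn about x gives the same grasp; the last joint's range is limited). The gripper opens to 87 mm and grips with 3 to 60 N. Pads are 19 mm wide; open, the fingers measure 117 mm over their backs; the gripper's body (75 mm by 190 mm) begins 51 mm behind the grasp point.
Start: joints at [1.296, 0.321, -0.07, 1.45, 0.023, 1.371, -0.057], TCP at [0.185, -0.623, 0.223] pointing down, gripper open.
Joint ranges: [-2.86, 2.86], [-0.3, 2.09], [-1.38, 1.24], [0.06, 2.45], [-1.56, 4.7], [0.09, 2.05], [-2.69, 2.69]. Speed limits (rad/s): [2.57, 2.57, 3.14, 3.14, 3.14, 3.14, 3.14].

### API

Orientations are given as a rotation vector (axis times angle).
In Python, from bench import get_state, get_image, calibration, close_job, grip_point_offset gives the robot as it stands.
- The arm moves only by the tool play_rows, never from a script. Its argument "targets" is a list of rows, each an object with "claw": the closure, from 0 (fully open) to 1 (shut); "linear": the shift along the tool's x, y, z as a fraction of full scale, a list of three; "rotation": the turn, a rotation vector about the tool's x, y, z as a fraction of full scale, a list of three. In form: [{"claw": claw, "linear": [x, y, z], "rotation": [wx, wy, wz]}, ...]. A call has 1 to 10 rows; each row shifts and turns the pose as measured when the row begins, along the tool's axes as they then stand; what a row does not reach is not made up. Full scale, the value 1, is 2.5 cm for a shift and 90 degrees for a turn. A row lasts 1/12 s, in which the tool goes at most 41.7 mm and 7.16 degrees, less where a joint would pass 70% of its speed; a pose out of reach is approached as far as the arm can. A call with a number of a shift or a turn outside -1 to 1 is refused whole. A call with a gripper value outside its range is refused whole. The fingers move at their own pace and stop on an object; "newtons" is the grip in N (left out, the last holds). Time passes only in rows, so rows that do not move let the fingers close. It gives the time, the measured TCP pose, the force and the opening at its end, in the units of the state.
- get_state(): the state, without advancing time (a new reading comes with each control period).
- get_image(name): name is "scene" or "side" or "wrist"; returns the picture (400x640x3 uint8, blue, green, red); there is no depth.
- calibration(name): a dict with "fx", "fy", "cx", "cy" (pixels), "rvec" (rotation vector, rad) and "tvec" (3), from world to camera coordinates, as OpenCV has them; the wrist camera has in their place "hand_eye" (4x4, takes a point from camera to tool coordinates, whose origin is the TCP and whose axes are the tool frame's). Camera axes: x right, y down, z forward; pixel columns grow to the right and rows downward; lengths in m; the calibration is good to about 2 mm. A picture is of the moment at which its call begins: read the wrist's pose just before it. calibration takes no time and is no camera call.
- close_job(): hands the job in, once; it reports no verdict.
The state is a dict: "time": time; "joint_positions": joint angles; "qd": joint speeds; "joint_torque": joint torques, N m; "position": TCP position; "tool_rot": TCP orientation; "ft_force": force on the tool from outside, world axes, zero at the start; "torque": the same for the moment, N m; "grip_width": opening from 0.0 (shut) to 1.0 (fully open).
Only numpy, scipy, OpenCV 4.12 (cv2) and the standard library are available. Lean on these libraries where they do the work, as an engineer would, in place of code of your own. Each camera call takes 0.05 s, during which the arm holds its last target. There are 200 camera calls.

## Working session

There is one attempt and no reset: what is moved stays moved. The work goes in short steps, Python scripts to look and compute and a tool call to move; the robot and the scene stay as the last step left them, time stands still between calls to the robot, and variables do not carry over. Pictures are saved under pics/ and viewed, about 8 in all and at most 12, crops included, and the job is handed in when it is done.

Besides the shell and the picture viewer there is one more tool, called after "Emit:" as a command line: name --argument value ..., lists and objects as JSON in quotes. play_rows: Moves the arm, as the interface text tells. Shift numbers are shares of 2.5 cm and turn numbers shares of 90 degrees, none past 1 either way. Its arguments: {"type":"object","properties":{"targets":{"type":"array"},"newtons":{"type":"number"}},"required":["targets"]}

```bash
mkdir -p pics; ls
python3 - <<'E'
from bench import *
import cv2
s=get_state();print(s['time'],s['position'],s['tool_rot'],s['grip_width'],grip_point_offset)
for n in ('scene','side','wrist'):
    cv2.imwrite(f'pics/{n}0.png',get_image(n));print(n,calibration(n))
E
```

```text
pics
0.0 [ 0.18491431 -0.62254159  0.2214538 ] [ 0.99500454  1.33375612 -0.99316721] 0.9996542896241852 0.0187
scene {'fx': 382.7129583214571, 'fy': 382.7129583214571, 'cx': 323.5986239677314, 'cy': 200.28110043718888, 'rvec': array([ 2.26527277, -0.54221299,  0.24767707]), 'tvec': array([-0.32733061,  0.47889215,  0.64107734])}
side {'fx': 467.156011492151, 'fy': 467.156011492151, 'cx': 326.35520417575407, 'cy': 196.84163887832378, 'rvec': array([ 2.10080222, -0.18824438,  0.09726218]), 'tvec': array([-0.4971476 ,  0.32886376,  1.16036234])}
wrist {'fx': 323.93559061109414, 'fy': 323.93559061109414, 'cx': 320.7579487989072, 'cy': 203.92906308477697, 'hand_eye': array([[ 2.87764163e-04, -2.67328552e-01,  9.63605398e-01,
        -1.63179252e-01],
       [ 2.22605336e-03, -9.63602879e-01, -2.67328518e-01,
         7.30653556e-02],
       [ 9.99997481e-01,  2.22196460e-03,  3.17797245e-04,
        -9.59118169e-05],
       [ 0.00000000e+00,  0.00000000e+00,  0.00000000e+00,
         1.00000000e+00]])}
```

View pics/scene0.png

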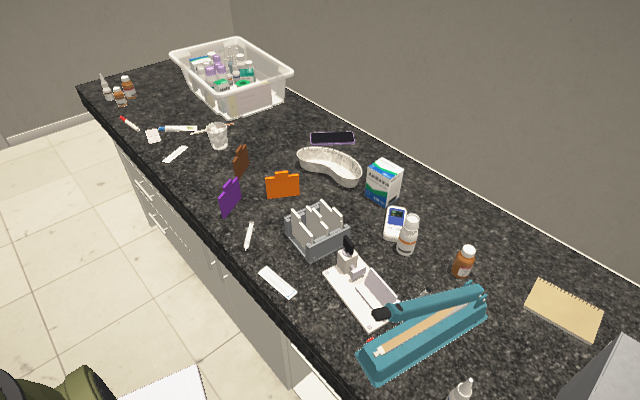

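View pics/side0.png

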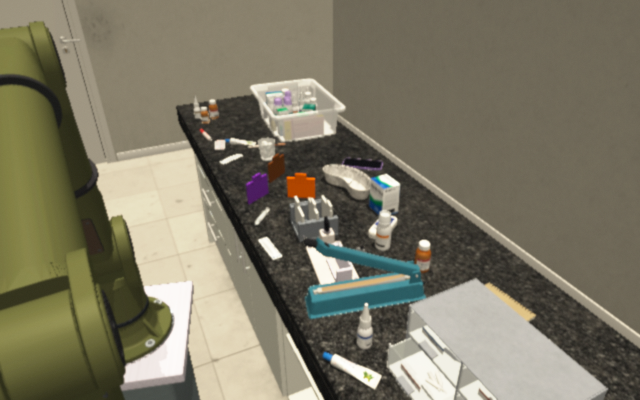

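The scene view shows the rack at about (317,228) holding three white panels, and the stand at (362,290) with the black wing at (347,245). The coloured look-alikes are purple (230,197), brown (240,160) and orange (283,185). Next is a close crop.

```bash
cat > h.py <<'E'
import numpy as np, cv2
from bench import *
from scipy.spatial.transform import Rotation as R
def cam(n,s=None):
    c=calibration(n);K=np.array([[c['fx'],0,c['cx']],[0,c['fy'],c['cy']],[0,0,1]])
    if n=='wrist':
        s=s or get_state();H=np.array(c['hand_eye']);T=np.eye(4)
        T[:3,:3]=R.from_rotvec(s['tool_rot']).as_matrix();T[:3,3]=s['position'];W=np.linalg.inv(T@H)
        return K,W[:3,:3],W[:3,3]
    return K,R.from_rotvec(c['rvec']).as_matrix(),np.array(c['tvec'])
def proj(C,P):
    K,r,t=C;q=(K@(r@np.atleast_2d(P).T+t[:,None]));return (q[:2]/q[2]).T
def atz(C,uv,z):
    K,r,t=C;d=r.T@np.linalg.solve(K,[uv[0],uv[1],1]);o=-r.T@t;return o+d*(z-o[2])/d[2]
def frame(o,yaw,P):
    c,s=np.cos(yaw),np.sin(yaw);P=np.atleast_2d(P).astype(float)
    return np.c_[o[0]+c*P[:,0]-s*P[:,1],o[1]+s*P[:,0]+c*P[:,1],P[:,2]]
E
python3 - <<'E'
from h import *
im=cv2.imread('pics/scene0.png')[185:335,275:415]
cv2.imwrite('pics/crop1.png',cv2.resize(im,None,fx=4,fy=4,interpolation=cv2.INTER_CUBIC))
C=cam('scene')
for n,uv,z in [('rack',(317,230),.05),('stand',(362,292),0.01),('wing',(347,245),.1)]: print(n,atz(C,uv,z))
print(R.from_rotvec(get_state()['tool_rot']).as_matrix().round(3))
E
```

```text
rack [0.52140841 0.33895378 0.05      ]
stand [0.54424746 0.14389087 0.01      ]
wing [0.5427888  0.22244173 0.1       ]
[[-0.     0.959  0.285]
 [ 0.001  0.285 -0.959]
 [-1.    -0.    -0.001]]
```

View pics/crop1.png

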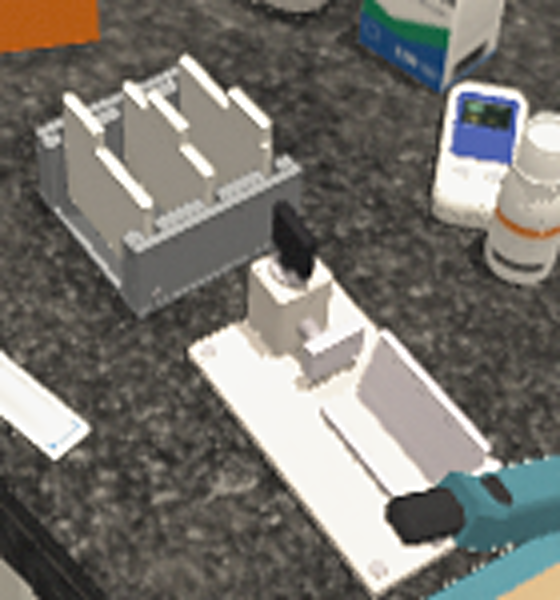

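The panel candidates in crop px are: left slot, tab at the far end (85,118); middle slot, tab mid-edge (168,112), flanked by lower shoulders; right slot, tab at the near end (250,108) or far end (203,82). The middle slot is the target, and I'll confirm it with the wrist camera. I also need to watch the teal stapler beside the stand's stop end.

```bash
cat > fit.py <<'E'
from h import *
from scipy.optimize import least_squares
def fit(C,P,uv,x0):
    P=np.array(P,float);uv=np.array(uv,float)
    f=lambda x:(proj(C,frame(x[:2],x[2],P))-uv).ravel()
    r=least_squares(f,x0,loss='soft_l1');return r.x,f(r.x).reshape(-1,2).round(1)
E
python3 - <<'E'
from fit import *
C=cam('scene');px=lambda l:np.array(l)/4+[275,185]
for yaw in (-.6,.1,.3,-1.2):
  print(fit(C,[[-.064,.064,.068],[-.064,-.064,.068],[.064,-.064,.068],[-.064,-.064,0]],px([(40,133),(130,243),(300,165),(140,315)]),[.52,.34,yaw]))
  print(fit(C,[[-.055,.097,.012],[-.055,-.097,.012],[0.006,.075,.114]],px([(190,350),(375,590),(290,205)]),[.54,.14,yaw]))
# stapler/box pts
for n,uv,z in [('staplertip',(378,313),.06),('stapler back',(487,287),.06),('stapler base front',(365,385),0),('base right',(487,320),0),('box corner',(560,400),.0),('box top',(600,345),.1),('syrup',(405,252),0),('amber',(461,277),0)]: print(n,atz(C,uv,z).round(3))
E
```

```text
(array([0.52820314, 0.35370426, 0.10216606]), array([[-1.4, -2.7],
       [ 1.1,  0.9],
       [ 0.9, -0.1],
       [-0.9,  0.1]]))
(array([0.5482053 , 0.14982155, 0.10149766]), array([[-1.5, -1.2],
       [ 0.2, -0.2],
       [ 0.6,  3.5]]))
(array([0.52820317, 0.35370426, 0.10216537]), array([[-1.4, -2.7],
       [ 1.1,  0.9],
       [ 0.9, -0.1],
       [-0.9,  0.1]]))
(array([0.5482053 , 0.14982155, 0.10149766]), array([[-1.5, -1.2],
       [ 0.2, -0.2],
       [ 0.6,  3.5]]))
(array([0.52820316, 0.35370426, 0.10216567]), array([[-1.4, -2.7],
       [ 1.1,  0.9],
       [ 0.9, -0.1],
       [-0.9,  0.1]]))
(array([0.5482053 , 0.14982155, 0.10149767]), array([[-1.5, -1.2],
       [ 0.2, -0.2],
       [ 0.6,  3.5]]))
(array([0.52820315, 0.35370426, 0.10216582]), array([[-1.4, -2.7],
       [ 1.1,  0.9],
       [ 0.9, -0.1],
       [-0.9,  0.1]]))
(array([0.5482053 , 0.14982155, 0.10149766]), array([[-1.5, -1.2],
       [ 0.2, -0.2],
       [ 0.6,  3.5]]))
staplertip [0.527 0.057 0.06 ]
stapler back [0.783 0.    0.06 ]
stapler base front [ 0.44 -0.04  0.  ]
base right [ 0.764 -0.043  0.   ]
box corner [ 0.765 -0.236  0.   ]
box top [ 0.848 -0.209  0.1  ]
syrup [0.715 0.204 0.   ]
amber [0.793 0.075 0.   ]
```

Emit:
play_rows --targets '[{"claw": 0,"linear": [-1,0,0],"rotation": [0,0,0]},{"claw": 0,"linear": [-1,0,0],"rotation": [0,0,0]},{"claw": 0,"linear": [-1,0,0],"rotation": [0,0,0]},{"claw": 0,"linear": [-1,0,0],"rotation": [0,0,0]},{"claw": 0,"linear": [-1,0,0],"rotation": [0,0,0]},{"claw": 0,"linear": [-1,0,0],"rotation": [0,0,0]},{"claw": 0,"linear": [-1,0,0],"rotation": [0,0,0]},{"claw": 0,"linear": [0,1,0],"rotation": [-0.0245,0,0]},{"claw": 0,"linear": [0,1,0],"rotation": [-0.0245,0,0]},{"claw": 0,"linear": [0,1,0],"rotation": [-0.0245,0,0]}]'

```text
time: 0.98
position: [0.2497, -0.5995, 0.3981]
tool_rot: [0.919, 1.384, -0.911]
ft_force: [0.7, -0.2, -0.8]
grip_width: 1.004
```

Emit:
play_rows --targets '[{"claw": 0,"linear": [0,1,0],"rotation": [-0.0245,0,0]},{"claw": 0,"linear": [0,1,0],"rotation": [-0.0245,0,0]},{"claw": 0,"linear": [0,1,0],"rotation": [-0.0245,0,0]},{"claw": 0,"linear": [0,1,0],"rotation": [-0.0245,0,0]},{"claw": 0,"linear": [0,1,0],"rotation": [-0.0245,0,0]},{"claw": 0,"linear": [0,1,0],"rotation": [-0.0245,0,0]},{"claw": 0,"linear": [0,1,0],"rotation": [-0.0245,0,0]},{"claw": 0,"linear": [0,1,0],"rotation": [-0.0245,0,0]},{"claw": 0,"linear": [0,1,0],"rotation": [-0.0245,0,0]},{"claw": 0,"linear": [0,1,0],"rotation": [-0.0245,0,0]}]'

```text
time: 1.82
position: [0.476, -0.4458, 0.3857]
tool_rot: [0.604, 1.516, -0.573]
ft_force: [0.6, -1.1, 0.2]
grip_width: 1.0
```

Emit:
play_rows --targets '[{"claw": 0,"linear": [0,1,0],"rotation": [-0.0245,0,0]},{"claw": 0,"linear": [0,1,0],"rotation": [-0.0245,0,0]},{"claw": 0,"linear": [0,1,0],"rotation": [-0.0245,0,0]},{"claw": 0,"linear": [0,1,0],"rotation": [-0.0245,0,0]},{"claw": 0,"linear": [0,1,0],"rotation": [-0.0245,0,0]},{"claw": 0,"linear": [0,1,0],"rotation": [-0.0245,0,0]},{"claw": 0,"linear": [0,1,0],"rotation": [-0.0245,0,0]},{"claw": 0,"linear": [0,1,0],"rotation": [-0.0245,0,0]},{"claw": 0,"linear": [0,1,0],"rotation": [-0.0245,0,0]},{"claw": 0,"linear": [0,1,0],"rotation": [-0.0245,0,0]}]'

```text
time: 2.65
position: [0.6191, -0.2096, 0.376]
tool_rot: [0.281, 1.596, -0.225]
ft_force: [-0.2, -0.2, -0.6]
grip_width: 1.004
```

Emit:
play_rows --targets '[{"claw": 0,"linear": [0,1,0],"rotation": [-0.0245,0,0]},{"claw": 0,"linear": [0,1,0],"rotation": [-0.0245,0,0]},{"claw": 0,"linear": [0,1,0],"rotation": [-0.0245,0,0]},{"claw": 0,"linear": [0,1,0],"rotation": [-0.0245,0,0]},{"claw": 0,"linear": [0,1,0],"rotation": [-0.0245,0,0]},{"claw": 0,"linear": [0,1,0],"rotation": [-0.0245,0,0]},{"claw": 0,"linear": [0,1,0],"rotation": [-0.0245,0,0]},{"claw": 0,"linear": [0,1,0],"rotation": [-0.0245,0,0]},{"claw": 0,"linear": [0,1,0],"rotation": [-0.0245,0,0]},{"claw": 0,"linear": [0,1,0],"rotation": [-0.0245,0,0]}]'

```text
time: 3.48
position: [0.6508, 0.0642, 0.3727]
tool_rot: [-0.047, 1.62, 0.125]
ft_force: [0.2, 0.0, -0.2]
grip_width: 1.003
```

Emit:
play_rows --targets '[{"claw": 0,"linear": [0,1,0],"rotation": [-0.0245,0,0]},{"claw": 0,"linear": [0,1,0],"rotation": [-0.0245,0,0]},{"claw": 0,"linear": [0,1,0],"rotation": [-0.0245,0,0]},{"claw": 0,"linear": [0,1,0],"rotation": [-0.0245,0,0]},{"claw": 0.7,"linear": [0,1,0],"rotation": [-0.0245,0,0]},{"claw": 0.7,"linear": [0,1,0],"rotation": [-0.0245,0,0]},{"claw": 0.7,"linear": [0,1,0],"rotation": [-0.0245,0,0]},{"claw": 0.7,"linear": [0,1,0],"rotation": [-0.0245,0,0]},{"claw": 0.7,"linear": [0,0,0],"rotation": [0,0,0]},{"claw": 0.7,"linear": [0,0,0],"rotation": [0,0,0]}]'

```text
time: 4.32
position: [0.5854, 0.287, 0.374]
tool_rot: [-0.322, 1.601, 0.422]
ft_force: [0.3, -1.2, -0.0]
grip_width: 0.634
```

Run:
```python
from h import *
s=get_state();print(s['time'],s['position'],s['tool_rot'],s['grip_width'],s['joint_positions'])
im=get_image('wrist');np.save('w1.npy',np.r_[s['position'],s['tool_rot']]);cv2.imwrite('pics/w1.png',im)
```

```text
4.3167 [0.58544848 0.28698338 0.37399556] [-0.32159189  1.60050806  0.42183381] 0.6335663218231871 [ 0.03106072  0.43347181 -0.75129419  1.10115336  0.21074741  1.7404271
 -0.17298159]
```

View pics/w1.png

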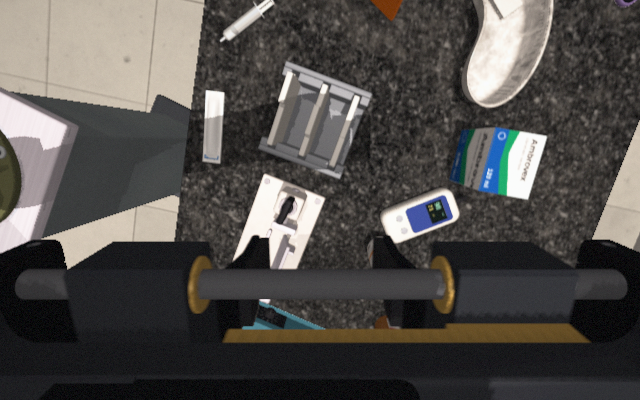

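The wrist view shows the rack at (318,118), the stand at (280,230) and the wing at (287,208). I'll crop for accurate corners.

Run:
```python
from h import *
im=cv2.imread('pics/w1.png')[55:255,225:385]
cv2.imwrite('pics/crop2.png',cv2.resize(im,None,fx=4,fy=4,interpolation=cv2.INTER_CUBIC)[:, :])
w=np.load('w1.npy');print(R.from_rotvec(w[3:]).as_matrix().round(4))
cv2.imwrite('pics/crop2.png',cv2.resize(im[:150],None,fx=4,fy=4,interpolation=cv2.INTER_CUBIC))
```

```text
[[-0.0745 -0.4504  0.8897]
 [ 0.0466  0.8896  0.4543]
 [-0.9961  0.0753 -0.0453]]
```

View pics/crop2.png

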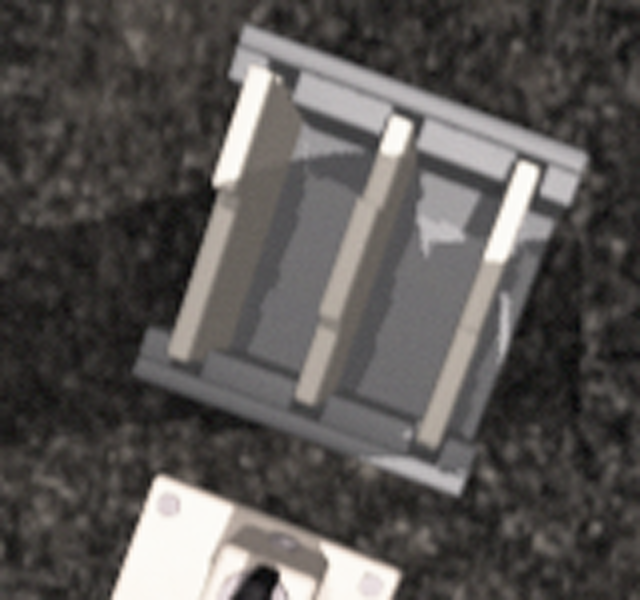

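Confirmed: the middle-slot panel has steps at crop (371,202) and (329,320), symmetric about its mid-width. I'll fit the poses now.

Run:
```python
from fit import *
w=np.load('w1.npy');s={'position':w[:3],'tool_rot':w[3:]};C=cam('wrist',s)
px=lambda l:np.array(l,float)/4+[225,55]-[.375,.375]
P=[[0,.02,.104],[0,-.02,.104],[0,.05,.088],[0,-.05,.088],[-.046,-.05,.088],[-.064,.064,.068],[.064,.064,.068],[.064,-.064,.068],[-.064,-.064,.068]]
U=px([(371,202),(329,320),(399,121),(309,402),(181,358),(245,28),(587,157),(462,495),(137,370)])
x,e=fit(C,P,U,[.53,.35,.1]);print(x,e.tolist())
x2,e=fit(C,P[:4],U[:4],[.53,.35,.1]);print(x2,e.tolist())
Cs=cam('scene');ps=lambda l:np.array(l)/4+[275,185]
# stand: joint fit of wrist corners + scene corners
Pw=np.array([[-.055,.097,.012],[.055,.097,.012]]);Uw=px([(155,478),(402,573)])
Ps=np.array([[-.055,.097,.012],[-.055,-.097,.012]]);Us=ps([(190,350),(375,590)])
from scipy.optimize import least_squares
f=lambda x:np.r_[(proj(C,frame(x[:2],x[2],Pw))-Uw).ravel(),.7*(proj(Cs,frame(x[:2],x[2],Ps))-Us).ravel()]
r=least_squares(f,[.55,.15,.1]);print(r.x,f(r.x).round(1))
```

```text
[0.52496423 0.35308816 0.12833331] [[-0.2, 0.0], [0.1, 0.1], [1.0, -0.5], [-1.0, 0.5], [-0.1, 0.1], [-0.1, -1.1], [1.2, -1.0], [0.2, 0.7], [-1.0, 1.8]]
[0.524958   0.35311971 0.14558305] [[-0.5, -0.1], [0.4, 0.2], [0.4, -0.8], [-0.4, 0.7]]
[0.54861705 0.15004876 0.10530678] [-0.2  0.1  0.   0.4 -1.  -0.9  0.4 -0.3]
```

```bash
cat > go.py <<'E'
import sys
from h import *
def go(pos,yaw,tilt=0):
    """print shift (full-scale units, in current tool axes) and turn to reach pose; tool x down, z along yaw, leaning by tilt about the y"""
    s=get_state();Rc=R.from_rotvec(s['tool_rot'])
    M=R.from_euler('z',yaw)*R.from_euler('y',tilt)*R.from_matrix(np.array([[0,0,1],[0,1,0],[-1,0,0]]).astype(float))
    dr=(Rc.inv()*M).as_rotvec();d=np.array(pos)-s['position']
    print('t',round(s['time'],2),'pos',s['position'].round(4),'w',round(s['grip_width']*87,1),'F',np.round(s['ft_force'],1))
    print('lin now-axes',(Rc.inv().apply(d)/.025).round(3),'lin target-axes',(M.inv().apply(d)/.025).round(3),'rot',(dr/(np.pi/2)).round(4),'deg',np.degrees(dr).round(2))
E
python3 -c "
from go import *
go([.525,.353,.16],.135)"
```

```text
t 4.37 pos [0.5847 0.288  0.3741] w 50.9 F [-0.   1.6  0.6]
lin now-axes [ 8.834  2.733 -0.549] lin target-axes [ 8.563  2.899 -2.016] rot [ 0.2143 -0.0369 -0.0437] deg [19.29 -3.32 -3.93]
```

Emit:
play_rows --targets '[{"claw": 0.7,"linear": [0,0,0],"rotation": [0.0536,-0.0092,-0.0109]},{"claw": 0.7,"linear": [0,0,0],"rotation": [0.0536,-0.0092,-0.0109]},{"claw": 0.7,"linear": [0,0,0],"rotation": [0.0536,-0.0092,-0.0109]},{"claw": 0.7,"linear": [0,0,0],"rotation": [0.0536,-0.0092,-0.0109]},{"claw": 0.7,"linear": [0.5,0.7,-0.5],"rotation": [0,0,0]},{"claw": 0.7,"linear": [0.5,0.7,-0.5],"rotation": [0,0,0]},{"claw": 0.7,"linear": [1,0.7,-0.5],"rotation": [0,0,0]},{"claw": 0.7,"linear": [1,0.7,-0.5],"rotation": [0,0,0]},{"claw": 0.7,"linear": [1,0,0],"rotation": [0,0,0]},{"claw": 0.7,"linear": [1,0,0],"rotation": [0,0,0]}]'

```text
time: 5.2
position: [0.5325, 0.3465, 0.2454]
tool_rot: [-0.081, 1.559, 0.076]
ft_force: [0.9, -1.7, 0.3]
grip_width: 0.299
```

```bash
python3 -c "
from go import *
go([.525,.353,.16],.135)"
```

```text
t 5.2 pos [0.5325 0.3465 0.2454] w 26.0 F [ 0.9 -1.7  0.3]
lin now-axes [ 3.414  0.303 -0.304] lin target-axes [ 3.418  0.299 -0.261] rot [-0.022   0.0061  0.0025] deg [-1.98  0.55  0.22]
```

Emit:
play_rows --targets '[{"claw": 0.7,"linear": [0.9,0.3,-0.26],"rotation": [-0.02,0.006,0.0025]},{"claw": 0.7,"linear": [0.9,0,0],"rotation": [0,0,0]},{"claw": 0.7,"linear": [0.9,0,0],"rotation": [0,0,0]},{"claw": 0.7,"linear": [0.3,0,0],"rotation": [0,0,0]},{"claw": 0.7,"linear": [0,0,0],"rotation": [0,0,0]}]'

```text
time: 5.62
position: [0.5233, 0.3469, 0.1592]
tool_rot: [-0.107, 1.578, 0.095]
ft_force: [-0.3, 0.3, 0.6]
grip_width: 0.297
```

Run:
```python
from go import *
go([.525,.353,.16],.135)
s=get_state();im=get_image('wrist');np.save('w2.npy',np.r_[s['position'],s['tool_rot']]);cv2.imwrite('pics/w2.png',im)
C=cam('wrist',s)
for p in frame([.525,.3531],.135,[[0,.02,.104],[0,-.02,.104],[0,.05,.088]]): print(proj(C,p))
```

```text
t 5.62 pos [0.5233 0.3469 0.1592] w 25.8 F [-0.3  0.3  0.6]
lin now-axes [-0.036  0.233  0.098] lin target-axes [-0.033  0.233  0.1  ] rot [-0.0041 -0.0065  0.0042] deg [-0.37 -0.58  0.38]
[[324.91291906 184.88689358]]
[[324.95118059 239.1159425 ]]
[[324.83664539 138.66477548]]
```

View pics/w2.png

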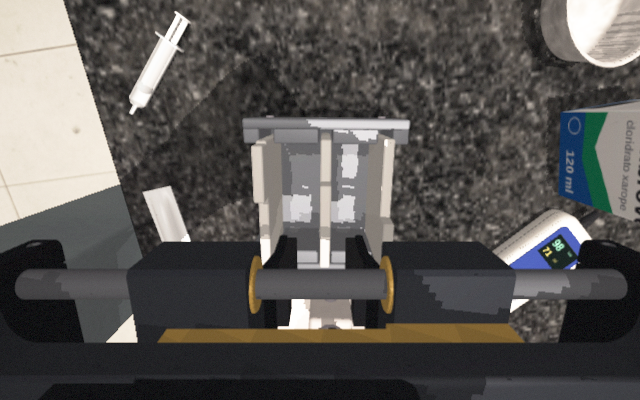

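The panel's top edge is at column 325 (predicted 324.9), so the fit holds. I'll shift by the small offset, then descend and grip.

Emit:
play_rows --targets '[{"claw": 0.7,"linear": [0,0.24,0.1],"rotation": [-0.004,-0.0065,0.004]},{"claw": 0.7,"linear": [0.3,0,0],"rotation": [0,0,0]},{"claw": 0.7,"linear": [0.6,0,0],"rotation": [0,0,0]},{"claw": 0.7,"linear": [0.6,0,0],"rotation": [0,0,0]},{"claw": 0.7,"linear": [0.6,0,0],"rotation": [0,0,0]},{"claw": 0.7,"linear": [0.5,0,0],"rotation": [0,0,0]},{"claw": 0.7,"linear": [0,0,0],"rotation": [0,0,0]}]'

```text
time: 6.25
position: [0.5327, 0.3578, 0.1015]
tool_rot: [-0.097, 1.55, 0.111]
ft_force: [-0.6, 0.5, 0.4]
grip_width: 0.296
```

```bash
python3 -c "
from go import *
go([.525,.353,.078],.135)"
```

```text
t 6.25 pos [0.5327 0.3578 0.1015] w 25.7 F [-0.6  0.5  0.4]
lin now-axes [ 0.934 -0.157 -0.349] lin target-axes [ 0.941 -0.149 -0.332] rot [-0.0017  0.0118 -0.0048] deg [-0.15  1.06 -0.44]
```

Emit:
play_rows --targets '[{"claw": 0.7,"linear": [0,-0.15,-0.35],"rotation": [-0.0017,0.0118,-0.0048]},{"claw": 0.7,"linear": [0,0,0],"rotation": [0,0,0]}]'

```text
time: 6.42
position: [0.5242, 0.3531, 0.1022]
tool_rot: [-0.106, 1.569, 0.106]
ft_force: [0.5, 0.2, 0.2]
grip_width: 0.304
```

```bash
python3 -c "
from go import *
go([.525,.353,.078],.135)"
```

```text
t 6.42 pos [0.5242 0.3531 0.1022] w 26.5 F [0.5 0.2 0.2]
lin now-axes [ 0.968 -0.008  0.03 ] lin target-axes [ 0.968 -0.008  0.03 ] rot [ 0.0002 -0.0006 -0.    ] deg [ 0.02 -0.05 -0.  ]
```

Emit:
play_rows --targets '[{"claw": 0.7,"linear": [0.5,0,-0.03],"rotation": [0,0.002,0]},{"claw": 0.7,"linear": [0.5,0,-0.03],"rotation": [0,0.002,0]},{"claw": 0.7,"linear": [0,0,0],"rotation": [0,0,0]}]'

```text
time: 6.67
position: [0.5241, 0.3539, 0.0781]
tool_rot: [-0.105, 1.571, 0.107]
ft_force: [-0.3, -0.1, -1.6]
grip_width: 0.301
```

```bash
python3 -c "
from go import *
go([.525,.353,.078],.135)"
```

```text
t 6.67 pos [0.5241 0.3539 0.0781] w 26.2 F [-0.3 -0.1 -1.6]
lin now-axes [ 0.003 -0.04   0.032] lin target-axes [ 0.003 -0.04   0.032] rot [ 0.0001 -0.0019 -0.0011] deg [ 0.01 -0.17 -0.1 ]
```

Now I'll grip.

Emit:
play_rows --targets '[{"claw": 1,"linear": [0,0,0.03],"rotation": [0,0,0]},{"claw": 1,"linear": [0,0,0],"rotation": [0,0,0]},{"claw": 1,"linear": [0,0,0],"rotation": [0,0,0]},{"claw": 1,"linear": [0,0,0],"rotation": [0,0,0]},{"claw": 1,"linear": [0,0,0],"rotation": [0,0,0]},{"claw": 1,"linear": [0,0,0],"rotation": [0,0,0]}]' --newtons 25

```text
time: 7.17
position: [0.5249, 0.354, 0.0775]
tool_rot: [-0.105, 1.572, 0.107]
ft_force: [0.0, -1.0, -1.3]
grip_width: 0.087
```

```bash
python3 -c "
from go import *
go([.525,.353,.078],.135)"
```

```text
t 7.17 pos [0.5249 0.354  0.0775] w 7.6 F [ 0.  -1.  -1.3]
lin now-axes [-0.022 -0.039  0.   ] lin target-axes [-0.022 -0.039  0.   ] rot [-0.     -0.0024 -0.0011] deg [-0.   -0.22 -0.1 ]
```

Emit:
play_rows --targets '[{"claw": 1,"linear": [-0.5,0,0.02],"rotation": [0,-0.001,0]},{"claw": 1,"linear": [-0.5,0,0.02],"rotation": [0,-0.001,0]},{"claw": 1,"linear": [0,0,0],"rotation": [0,0,0]}]'

```text
time: 7.42
position: [0.5257, 0.3539, 0.1045]
tool_rot: [-0.105, 1.57, 0.107]
ft_force: [-1.6, -0.0, -0.1]
grip_width: 0.087
```

```bash
python3 -c "
from go import *
go([.525,.354,.15],.135)"
```

```text
t 7.42 pos [0.5257 0.3539 0.1045] w 7.6 F [-1.6 -0.  -0.1]
lin now-axes [-1.819  0.01  -0.032] lin target-axes [-1.819  0.007 -0.029] rot [-0.     -0.0008 -0.0009] deg [-0.   -0.07 -0.08]
```

Emit:
play_rows --targets '[{"claw": 1,"linear": [-0.5,0,-0.02],"rotation": [0,-0.001,-0.001]},{"claw": 1,"linear": [-0.5,0,0],"rotation": [0,-0.001,0]},{"claw": 1,"linear": [-0.5,0,0],"rotation": [0,-0.001,0]},{"claw": 1,"linear": [-1,0,0],"rotation": [0,0,0]},{"claw": 1,"linear": [-1,0,0],"rotation": [0,0,0]},{"claw": 1,"linear": [-1,0,0],"rotation": [0,0,0]},{"claw": 1,"linear": [-1,0,0],"rotation": [0,0,0]},{"claw": 1,"linear": [0,0,0],"rotation": [0,0,0]}]'

```text
time: 8.08
position: [0.5241, 0.3547, 0.2579]
tool_rot: [-0.105, 1.559, 0.109]
ft_force: [1.8, 0.7, -0.2]
grip_width: 0.088
```

Run:
```python
from go import *
st=[.5486,.1500];y=.1053
print(frame(st,y,[[.006,.075,.1],[0,-.03,.1]]))
go([.5486,.120,.25],.105)
s=get_state();im=get_image('scene');cv2.imwrite('pics/crop3.png',cv2.resize(im[140:340,250:450],None,fx=3,fy=3,interpolation=cv2.INTER_CUBIC))
```

```text
[[0.54668385 0.22521521 0.1       ]
 [0.55175317 0.12016617 0.1       ]]
t 8.08 pos [0.5241 0.3547 0.2579] w 7.7 F [ 1.8  0.7 -0.2]
lin now-axes [ 0.296 -9.437 -0.31 ] lin target-axes [ 3.140e-01 -9.441e+00 -8.000e-03] rot [ 0.0202  0.0059 -0.0011] deg [ 1.82  0.53 -0.1 ]
```

View pics/crop3.png

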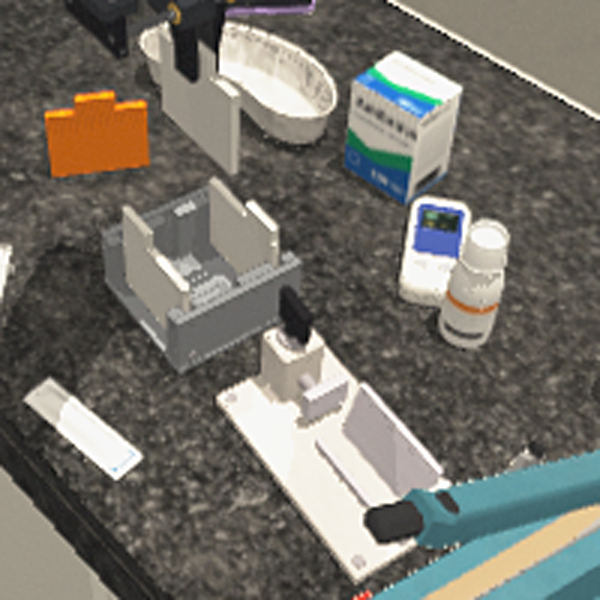

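The panel is out, the other two are still seated, and nothing else is disturbed. I'll carry it over the stand and re-measure the stand from nearby.

Emit:
play_rows --targets '[{"claw": 1,"linear": [0,-0.94,0],"rotation": [0.01,0.003,0]},{"claw": 1,"linear": [0,-0.94,0],"rotation": [0.01,0.003,0]},{"claw": 1,"linear": [0,-0.94,0],"rotation": [0,0,0]},{"claw": 1,"linear": [0,-0.94,0],"rotation": [0,0,0]},{"claw": 1,"linear": [0,-0.94,0],"rotation": [0,0,0]},{"claw": 1,"linear": [0,-0.94,0],"rotation": [0,0,0]},{"claw": 1,"linear": [0,-0.94,0],"rotation": [0,0,0]},{"claw": 1,"linear": [0,-0.9,0],"rotation": [0,0,0]},{"claw": 1,"linear": [0,-0.9,0],"rotation": [0,0,0]},{"claw": 1,"linear": [0,0,0],"rotation": [0,0,0]}]'

```text
time: 8.97
position: [0.5424, 0.1385, 0.2527]
tool_rot: [-0.088, 1.578, 0.088]
ft_force: [0.3, -1.2, -1.3]
grip_width: 0.091
```

Run:
```python
from go import *
go([.5518,.120,.22],.1053)
s=get_state();im=get_image('wrist');np.save('w3.npy',np.r_[s['position'],s['tool_rot']]);cv2.imwrite('pics/w3.png',im)
C=cam('wrist',s)
st=[.5486,.15]
print(proj(C,frame(st,.1053,[[-.055,.097,.012],[.055,.097,.012],[-.055,0,.012],[-.007,.056,.07],[.019,.056,.07]])).round(0).tolist())
```

```text
t 8.97 pos [0.5424 0.1385 0.2527] w 7.9 F [ 0.3 -1.2 -1.3]
lin now-axes [ 1.307 -0.779  0.303] lin target-axes [ 1.31  -0.777  0.297] rot [ 0.0044 -0.0055 -0.0003] deg [ 0.39 -0.5  -0.03]
[[283.0, 83.0], [377.0, 84.0], [284.0, 166.0], [323.0, 121.0], [348.0, 121.0]]
```

View pics/w3.png

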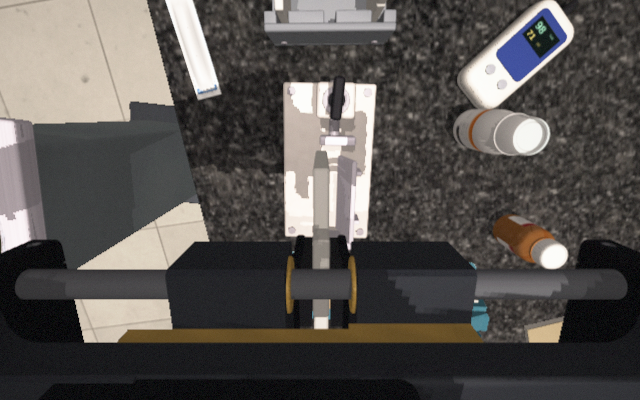

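The wrist view shows the base corners at (285,82), (376,83), (284,237) and (367,238), the wing from (341,79) to (334,118), and the panel over the lip/backrest gap. The stapler stays below and behind the stop.

Run:
```python
from fit import *
w=np.load('w3.npy');s={'position':w[:3],'tool_rot':w[3:]};C=cam('wrist',s)
x,e=fit(C,[[-.055,.097,.012],[.055,.097,.012],[-.055,-.097,.012],[.055,-.097,.012]],[(285,82.5),(376,83.5),(284,237),(367.5,238)],[.5486,.15,.105]);print(x,e.tolist())
print('wing tip',atz(C,(341,79),.114),atz(C,(334.5,118),.114), 'axis',frame(x[:2],x[2],[.006,.075,.1]))
im=cv2.imread('pics/w3.png')[50:260,240:420];cv2.imwrite('pics/crop4.png',cv2.resize(im,None,fx=2.8,fy=2.8,interpolation=cv2.INTER_CUBIC))
sd=cam('side');sc=cam('scene')
A=cv2.triangulatePoints(sc[0]@np.c_[sc[1],sc[2]],sd[0]@np.c_[sd[1],sd[2]],np.array([376.,313]),np.array([318.,243]));print('stapler tip',(A[:3]/A[3]).ravel())
```

```text
[0.54774898 0.15093432 0.09601975] [[-2.1, -0.5], [0.7, 0.2], [0.7, -0.1], [-0.2, 0.6]]
wing tip [0.5471027  0.24260448 0.114     ] [0.54559276 0.20928301 0.114     ] axis [[0.54653092 0.22616408 0.1       ]]
stapler tip [0.47954864 0.00173931 0.19322338]
```

View pics/crop4.png

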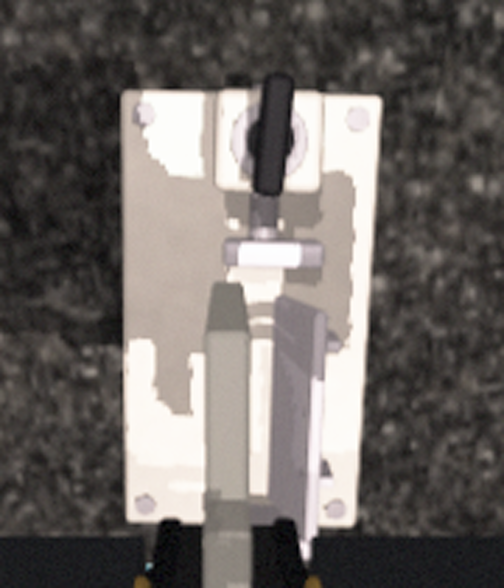

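Run:
```python
from fit import *
from go import go
w=np.load('w3.npy');s={'position':w[:3],'tool_rot':w[3:]};C=cam('wrist',s)
px=lambda l:np.array(l,float)/2.8+[240,50]-.32
x,e=fit(C,[[-.055,.097,.012],[.055,.097,.012],[-.055,-.097,.012],[.055,-.097,.012]],px([(122,92),(381,96),(127,522),(355,525)]),[.5486,.15,.105]);print(x,e.tolist())
# jaw face & backrest checks
a,b=[atz(C,u,.114) for u in px([(280,76),(266,193)])];print(a,b,'wing yaw',np.arctan2(-(a-b)[0],(a-b)[1]))
print('jaw top',[frame([0,0],-x[2],(atz(C,u,.051)-[x[0],x[1],0])).round(4).tolist() for u in px([(225,265),(322,265)])])
print('backrest top ends',[frame([0,0],-x[2],(atz(C,u,.064)-[x[0],x[1],0])).round(4).tolist() for u in px([(325,318),(278,297)])])
np.save('st.npy',x)
# panel in stand: TCP 69.5 mm up from lower edge centre, tilt 15
t=np.radians(15);L=.0695
for dx,dz in ((-.003,.03),(-.002,.0)):
    p=frame(x[:2],x[2],[.008+dx+L*np.sin(t),-.030,.013+dz+L*np.cos(t)])[0];print(p);go(p,x[2],t)
```

```text
[0.54739802 0.15106916 0.09668021] [[-0.7, -0.7], [0.6, -0.4], [-0.5, 0.7], [0.6, 1.2]]
[0.54572683 0.24423924 0.114     ] [0.54582033 0.20877555 0.114     ] wing yaw 0.002636339121031866
jaw top [[[-0.0094, 0.0289, 0.051]], [[0.0291, 0.0296, 0.051]]]
backrest top ends [[[0.0299, 0.0104, 0.064]], [[0.0114, 0.0182, 0.064]]]
[0.57317448 0.12342827 0.11013184]
t 9.02 pos [0.5417 0.1412 0.2527] w 8.1 F [-0.3  0.3 -0.7]
lin now-axes [ 5.691 -0.863  1.22 ] lin target-axes [ 5.203 -0.827  2.62 ] rot [ 1.12e-02  1.61e-01 -1.00e-04] deg [ 1.010e+00  1.449e+01 -1.000e-02]
[0.57416981 0.1235248  0.08013184]
t 9.02 pos [0.5417 0.1412 0.2527] w 8.1 F [-0.3  0.3 -0.7]
lin now-axes [ 6.89  -0.866  1.271] lin target-axes [ 6.352 -0.827  2.969] rot [ 1.12e-02  1.61e-01 -1.00e-04] deg [ 1.010e+00  1.449e+01 -1.000e-02]
```

Emit:
play_rows --targets '[{"claw": 1,"linear": [0,0,0],"rotation": [0.003,0.04,0]},{"claw": 1,"linear": [0,0,0],"rotation": [0.003,0.04,0]},{"claw": 1,"linear": [0,0,0],"rotation": [0.003,0.04,0]},{"claw": 1,"linear": [0,0,0],"rotation": [0.002,0.04,0]},{"claw": 1,"linear": [0,-0.3,0.9],"rotation": [0,0,0]},{"claw": 1,"linear": [0,-0.3,0.9],"rotation": [0,0,0]},{"claw": 1,"linear": [0.5,-0.2,0.8],"rotation": [0,0,0]},{"claw": 1,"linear": [0.7,0,0],"rotation": [0,0,0]},{"claw": 1,"linear": [0.7,0,0],"rotation": [0,0,0]},{"claw": 1,"linear": [0,0,0],"rotation": [0,0,0]}]'

```text
time: 9.85
position: [0.592, 0.137, 0.185]
tool_rot: [-0.095, 1.843, 0.081]
ft_force: [-0.3, -0.1, -1.4]
grip_width: 0.091
```

```bash
cat > pl.py <<'E'
from go import *
x=np.load('st.npy');t=np.radians(15);L=.0695
def pl(dx,dz,y=-.029):
    go(frame(x[:2],x[2],[.008+dx+L*np.sin(t),y,.013+dz+L*np.cos(t)])[0],x[2],t)
E
python3 -c "
from pl import *
pl(-.003,.03)"
```

```text
t 9.85 pos [0.592 0.137 0.185] w 7.9 F [-0.3 -0.1 -1.4]
lin now-axes [ 3.101 -0.436  0.033] lin target-axes [ 3.102e+00 -4.270e-01 -1.000e-03] rot [ 0.0077 -0.0079 -0.0018] deg [ 0.69 -0.71 -0.16]
```

Emit:
play_rows --targets '[{"claw": 1,"linear": [0.6,-0.43,0],"rotation": [0.0077,-0.008,-0.0018]},{"claw": 1,"linear": [0.6,0,-0.03],"rotation": [0,0,0]},{"claw": 1,"linear": [0.6,0,-0.03],"rotation": [0,0,0]},{"claw": 1,"linear": [0.6,0,-0.03],"rotation": [0,0,0]},{"claw": 1,"linear": [0.4,0,-0.03],"rotation": [0,0,0]},{"claw": 1,"linear": [0,0,0],"rotation": [0,0,0]}]'

```text
time: 10.35
position: [0.5709, 0.131, 0.1187]
tool_rot: [-0.092, 1.828, 0.077]
ft_force: [0.2, -0.4, -0.3]
grip_width: 0.091
```

```bash
python3 -c "
from pl import *
pl(-.003,.03)
pl(-.003,.012)"
```

```text
t 10.35 pos [0.5709 0.131  0.1187] w 7.9 F [ 0.2 -0.4 -0.3]
lin now-axes [ 0.315 -0.271  0.143] lin target-axes [ 0.315 -0.269  0.146] rot [ 0.005   0.0017 -0.0016] deg [ 0.45  0.15 -0.14]
t 10.35 pos [0.5709 0.131  0.1187] w 7.9 F [ 0.2 -0.4 -0.3]
lin now-axes [ 1.011 -0.274  0.328] lin target-axes [ 1.011 -0.269  0.333] rot [ 0.005   0.0017 -0.0016] deg [ 0.45  0.15 -0.14]
```

Emit:
play_rows --targets '[{"claw": 1,"linear": [0.3,-0.27,0.14],"rotation": [0.005,0.0017,-0.0016]},{"claw": 1,"linear": [0.35,0,0.1],"rotation": [0,0,0]},{"claw": 1,"linear": [0.35,0,0.1],"rotation": [0,0,0]},{"claw": 1,"linear": [0,0,0],"rotation": [0,0,0]}]'

```text
time: 10.68
position: [0.5757, 0.1254, 0.0929]
tool_rot: [-0.089, 1.827, 0.069]
ft_force: [-0.3, -0.5, -0.9]
grip_width: 0.087
```

```bash
python3 -c "
from pl import *
pl(-.003,.004)"
```

```text
t 10.68 pos [0.5757 0.1254 0.0929] w 7.5 F [-0.3 -0.5 -0.9]
lin now-axes [ 0.365 -0.03  -0.016] lin target-axes [ 0.365 -0.03  -0.015] rot [ 0.0003  0.0028 -0.0001] deg [ 0.03  0.25 -0.01]
```

Emit:
play_rows --targets '[{"claw": 1,"linear": [0.37,-0.03,0],"rotation": [0,0.003,0]},{"claw": 1,"linear": [0.08,0,0.02],"rotation": [0,0,0]},{"claw": 1,"linear": [0,0,0],"rotation": [0,0,0]}]'

```text
time: 10.93
position: [0.5738, 0.1246, 0.0808]
tool_rot: [-0.088, 1.831, 0.069]
ft_force: [0.1, 0.0, 0.2]
grip_width: 0.09
```

```bash
python3 -c "
from pl import *
pl(-.001,.000)"
```

```text
t 10.93 pos [0.5738 0.1246 0.0808] w 7.9 F [0.1 0.  0.2]
lin now-axes [ 0.013 -0.004  0.056] lin target-axes [ 0.013 -0.004  0.056] rot [ 0.0002 -0.0002 -0.0004] deg [ 0.02 -0.02 -0.04]
```

Emit:
play_rows --targets '[{"claw": 1,"linear": [0.06,0,0.06],"rotation": [0,0,0]},{"claw": 1,"linear": [0,0,0],"rotation": [0,0,0]},{"claw": 1,"linear": [0.06,0,0.03],"rotation": [0,0,0]},{"claw": 1,"linear": [0,0,0],"rotation": [0,0,0]}]'

```text
time: 11.27
position: [0.5757, 0.1249, 0.08]
tool_rot: [-0.088, 1.831, 0.068]
ft_force: [-1.4, -0.7, -1.2]
grip_width: 0.088
```

```bash
python3 -c "
from pl import *
pl(-.00,.000)
im=get_image('side');cv2.imwrite('pics/c5.png',cv2.resize(im[170:290,250:410],None,fx=4.5,fy=4.5,interpolation=cv2.INTER_CUBIC))"
```

```text
t 11.27 pos [0.5757 0.1249 0.08  ] w 7.6 F [-1.4 -0.7 -1.2]
lin now-axes [-0.007 -0.009  0.013] lin target-axes [-0.007 -0.009  0.013] rot [-0.     -0.     -0.0003] deg [-0.   -0.   -0.03]
```

Emit:
play_rows --targets '[{"claw": 1,"linear": [0.08,0,0],"rotation": [0,0,0]},{"claw": 1,"linear": [0.08,0,0],"rotation": [0,0,0]}]'

```text
time: 11.48
position: [0.5757, 0.1249, 0.0796]
tool_rot: [-0.088, 1.829, 0.067]
ft_force: [-2.0, -1.0, 10.8]
grip_width: 0.089
```

```bash
python3 -c "
from pl import *
pl(-.00,.000)"
```

```text
t 11.48 pos [0.5757 0.1249 0.0796] w 7.7 F [-2.  -1.  10.8]
lin now-axes [-0.025 -0.009  0.009] lin target-axes [-0.025 -0.009  0.009] rot [-0.0006  0.0014 -0.0001] deg [-0.05  0.12 -0.01]
```

Emit:
play_rows --targets '[{"claw": 1,"linear": [-0.01,0,0.06],"rotation": [0,0,0]},{"claw": 1,"linear": [0,0,0.06],"rotation": [0,0,0]}]'

```text
time: 11.65
position: [0.5758, 0.125, 0.0797]
tool_rot: [-0.089, 1.835, 0.067]
ft_force: [-4.7, -0.9, 4.6]
grip_width: 0.088
```

```bash
python3 -c "
from pl import *
pl(-.00,.000)"
```

```text
t 11.65 pos [0.5758 0.125  0.0797] w 7.7 F [-4.7 -0.9  4.6]
lin now-axes [-0.017 -0.014  0.004] lin target-axes [-0.017 -0.014  0.004] rot [-0.0004 -0.0025  0.0006] deg [-0.04 -0.22  0.05]
```

The panel is on the base and against the backrest (about 5 N each). I'll release it and retreat along the panel.

Emit:
play_rows --targets '[{"claw": 0.65,"linear": [0,0,0],"rotation": [0,0,0]},{"claw": 0.65,"linear": [0,0,0],"rotation": [0,0,0]},{"claw": 0.65,"linear": [0,0,0],"rotation": [0,0,0]},{"claw": 0.65,"linear": [0,0,0],"rotation": [0,0,0]},{"claw": 0.65,"linear": [0,0,0],"rotation": [0,0,0]},{"claw": 0.65,"linear": [0,0,0],"rotation": [0,0,0]}]'

```text
time: 12.15
position: [0.5786, 0.1255, 0.0785]
tool_rot: [-0.088, 1.829, 0.068]
ft_force: [0.0, -0.9, 0.8]
grip_width: 0.338
```

Emit:
play_rows --targets '[{"claw": 0.65,"linear": [-0.4,0,0],"rotation": [0,0,0]},{"claw": 0.65,"linear": [-0.6,0,0],"rotation": [0,0,0]},{"claw": 0.65,"linear": [-0.6,0,0],"rotation": [0,0,0]},{"claw": 0.65,"linear": [-0.8,0,0],"rotation": [0,0,0]},{"claw": 0.65,"linear": [-1,0,0],"rotation": [0,0,0]},{"claw": 0.65,"linear": [-1,0,0],"rotation": [0,0,0]},{"claw": 0.65,"linear": [-0.5,0,0],"rotation": [0,0,0]},{"claw": 0.65,"linear": [0,0,0],"rotation": [0,0,0]}]'

```text
time: 12.82
position: [0.6118, 0.1284, 0.2053]
tool_rot: [-0.087, 1.828, 0.069]
ft_force: [-0.4, 0.0, -0.5]
grip_width: 0.35
```

Run:
```python
from pl import *
x=np.load('st.npy')
g=frame(x[:2],x[2],[.006,.075,.16])[0];print(g);go(g,x[2]-.12,0)
s=get_state();np.save('w4.npy',np.r_[s['position'],s['tool_rot']]);im=get_image('wrist');im2=get_image('scene')
a=cv2.resize(im2[195:335,300:420],(480,560),interpolation=cv2.INTER_CUBIC)
cv2.imwrite('pics/c6.png',a);cv2.imwrite('pics/w4.png',im)
```

```text
[0.54613027 0.22629809 0.16      ]
t 12.82 pos [0.6118 0.1284 0.2053] w 30.4 F [-0.4  0.  -0.5]
lin now-axes [ 2.33   4.147 -1.697] lin target-axes [ 1.813  3.852 -2.716] rot [ 0.0757 -0.1648  0.0092] deg [  6.81 -14.83   0.83]
```

View pics/c6.png

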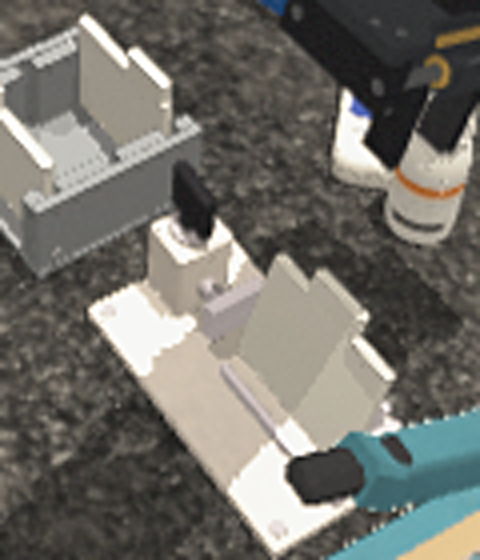

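The panel leans flat behind the lip, clear of the jaw and free of the gripper. Next I'll measure the wing's angle by matching its silhouette.

Run:
```python
from fit import *
x=np.load('st.npy');import itertools
from scipy.optimize import minimize
cs=np.array(list(itertools.product([-.005,.005],[-.019,.019],[.080,.114])))
def run(views):
    ms=[]
    for im,C in views:
        c=proj(C,frame(x[:2],x[2],[.006,.075,.1]))[0].astype(int)
        g=im.max(2);m=np.zeros(g.shape,np.uint8);r=35
        y0,x0=max(c[1]-r,0),c[0]-r
        m[y0:c[1]+r,x0:c[0]+r]=(g[y0:c[1]+r,x0:c[0]+r]<38)
        n,l,st,ce=cv2.connectedComponentsWithStats(m)
        k=min(range(1,n),key=lambda i:np.hypot(*(ce[i]-c))-st[i,4]*.1);m=(l==k).astype(np.uint8)
        print(c,st[k],ce[k]);ms.append((cv2.resize(m,None,fx=4,fy=4,interpolation=0),C))
    def cost(p):
        t=0
        for m,C in ms:
            h=cv2.convexHull(proj(C,frame(p[:2],p[2],cs)).astype(np.float32)*4+1.5)
            q=np.zeros_like(m);cv2.fillPoly(q,[h.round().astype(np.int32)],1);t+=1-(q&m).sum()/(q|m).sum()
        return t
    ax=frame(x[:2],x[2],[.006,.075,.1])[0]
    best=min(((cost([ax[0]+a,ax[1]+b,y]),a,b,y) for a in np.arange(-.003,.0031,.001) for b in np.arange(-.003,.0031,.0015) for y in np.arange(-.25,.12,.02)))
    print(best,best[3]-x[2])
V=[]
for n in ('w3','w4'):
    w=np.load(n+'.npy');V.append((cv2.imread(f'pics/{n}.png'),cam('wrist',{'position':w[:3],'tool_rot':w[3:]})))
for v in V+[None]:
    try: run([v] if v else V)
    except Exception as e: print('err',e)
```

```text
[337  98] [331  81   5  37  68] [332.36764706  99.36764706]
(np.float64(0.8687771870468826), np.float64(-0.003), np.float64(0.0), np.float64(-0.19000000000000003)) -0.28668020633997593
[287  74] [277  47  28  54 835] [291.38323353  74.11497006]
(np.float64(0.41629828086626475), np.float64(0.001), np.float64(0.0), np.float64(0.06999999999999984)) -0.026680206339976087
[337  98] [331  81   5  37  68] [332.36764706  99.36764706]
[287  74] [277  47  28  54 835] [291.38323353  74.11497006]
(np.float64(1.3176426613670889), np.float64(0.0), np.float64(0.0), np.float64(0.02999999999999986)) -0.06668020633997607
```

Run:
```python
from fit import *
x=np.load('st.npy');import itertools
cs=np.array(list(itertools.product([-.005,.005],[-.019,.019],[.080,.114])))
ax=frame(x[:2],x[2],[.006,.075,.1])[0]
for n in ('w3','w4'):
    w=np.load(n+'.npy');C=cam('wrist',{'position':w[:3],'tool_rot':w[3:]});im=cv2.imread(f'pics/{n}.png');g=im.max(2).astype(float)
    res=[]
    for a in np.arange(-.002,.0041,.001):
     for b in np.arange(-.003,.0031,.0015):
      for y in np.arange(-.25,.12,.02):
        pts=proj(C,frame(ax[:2]+[a,b],y,cs)).astype(np.float32)
        q=np.zeros(g.shape,np.uint8);cv2.fillPoly(q,[(cv2.convexHull(pts)*16).round().astype(np.int32)],1,shift=4)
        d=cv2.dilate(q,np.ones((5,5),np.uint8))-q
        res.append((np.median(g[d>0])*0+g[d>0].clip(0,120).mean()-g[q>0].clip(0,120).mean(),a,b,y))
    res.sort(reverse=True);print(n,np.round(res[:8],3).tolist())
im=cv2.imread('pics/w4.png')[30:130,230:350];im3=cv2.imread('pics/w3.png')[60:160,280:400]
cv2.imwrite('pics/c7.png',cv2.resize(np.hstack([im,im3]),None,fx=3.3,fy=3.3,interpolation=cv2.INTER_CUBIC))
```

```text
w3 [[43.241, -0.001, 0.0, 0.01], [42.051, -0.001, 0.0, 0.03], [41.784, -0.001, -0.002, -0.03], [41.662, -0.001, 0.0, -0.03], [41.647, 0.0, 0.0, -0.03], [41.534, -0.001, 0.0, 0.05], [41.467, -0.001, -0.002, -0.01], [41.249, -0.001, -0.002, 0.01]]
w4 [[55.149, 0.002, 0.0, 0.05], [54.776, 0.002, 0.0, 0.03], [54.531, 0.002, 0.0, -0.01], [54.498, 0.002, 0.0, 0.01], [54.335, 0.002, -0.002, 0.03], [54.101, 0.002, -0.002, 0.01], [54.1, 0.001, 0.0, 0.09], [53.935, 0.001, 0.0, 0.03]]
```

View pics/c7.png

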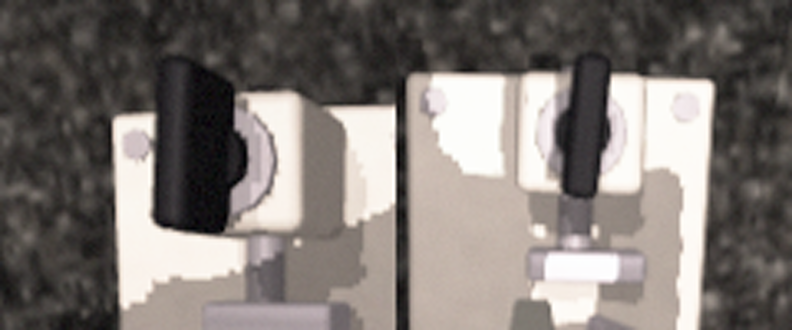

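```bash
python3 -c "
from go import *
print(get_state()['joint_positions'].round(2))
go([.5465,.2263,.18],.02)"
```

```text
[ 0.16  0.55 -0.58  1.28  0.21  1.65 -0.31]
t 12.92 pos [0.6104 0.1281 0.2028] w 30.4 F [ 0.1 -0.2 -0.3]
lin now-axes [ 1.443  4.155 -1.855] lin target-axes [ 0.911  3.977 -2.477] rot [ 0.0485 -0.167   0.0062] deg [  4.36 -15.03   0.56]
```

Emit:
play_rows --targets '[{"claw": 0.65,"linear": [0,0,0],"rotation": [0.012,-0.0418,0.0015]},{"claw": 0.65,"linear": [0,0,0],"rotation": [0.012,-0.0418,0.0015]},{"claw": 0.65,"linear": [0,0,0],"rotation": [0.012,-0.0418,0.0015]},{"claw": 0.65,"linear": [0,0,0],"rotation": [0.012,-0.0418,0.0015]},{"claw": 0.65,"linear": [0,0.8,-0.5],"rotation": [0,0,0]},{"claw": 0.65,"linear": [0,0.8,-0.5],"rotation": [0,0,0]},{"claw": 0.65,"linear": [0,0.8,-0.5],"rotation": [0,0,0]},{"claw": 0.65,"linear": [0,0.8,-0.5],"rotation": [0,0,0]},{"claw": 0.65,"linear": [0,0.8,-0.5],"rotation": [0,0,0]},{"claw": 0.65,"linear": [0,0,0],"rotation": [0,0,0]}]'

```text
time: 13.75
position: [0.5344, 0.2233, 0.1847]
tool_rot: [-0.014, 1.583, 0.003]
ft_force: [-0.8, 1.2, -0.1]
grip_width: 0.35
```

```bash
python3 -c "
from go import *
go([.5465,.2263,.13],.02)"
```

```text
t 13.75 pos [0.5344 0.2233 0.1847] w 30.5 F [-0.8  1.2 -0.1]
lin now-axes [2.182 0.129 0.514] lin target-axes [2.189 0.109 0.488] rot [-0.006  -0.0078  0.0046] deg [-0.54 -0.71  0.42]
```

Emit:
play_rows --targets '[{"claw": 0.65,"linear": [0.5,0.12,0.5],"rotation": [-0.006,-0.0078,0.0046]},{"claw": 0.65,"linear": [0.7,0,0],"rotation": [0,0,0]},{"claw": 0.65,"linear": [0.7,0,0],"rotation": [0,0,0]},{"claw": 0.65,"linear": [0,0,0],"rotation": [0,0,0]}]'

```text
time: 14.08
position: [0.543, 0.2264, 0.1318]
tool_rot: [-0.023, 1.575, 0.018]
ft_force: [-1.2, -1.1, -0.3]
grip_width: 0.354
```

```bash
python3 -c "
from go import *
go([.5465,.2263,.083],.02)"
```

```text
t 14.08 pos [0.543  0.2264 0.1318] w 30.8 F [-1.2 -1.1 -0.3]
lin now-axes [ 1.952 -0.003  0.149] lin target-axes [ 1.953 -0.008  0.141] rot [ 0.0039 -0.0025  0.0018] deg [ 0.35 -0.23  0.17]
```

Emit:
play_rows --targets '[{"claw": 0.65,"linear": [0,0,0.14],"rotation": [0.004,-0.0025,0.0018]},{"claw": 0.65,"linear": [0.5,0,0],"rotation": [0,0,0]},{"claw": 0.65,"linear": [0.5,0,0],"rotation": [0,0,0]},{"claw": 0.65,"linear": [0.5,0,0],"rotation": [0,0,0]},{"claw": 0.65,"linear": [0.4,0,0],"rotation": [0,0,0]},{"claw": 0.65,"linear": [0,0,0],"rotation": [0,0,0]}]'

```text
time: 14.58
position: [0.5464, 0.2242, 0.0792]
tool_rot: [-0.014, 1.572, 0.013]
ft_force: [-0.1, -0.8, -0.8]
grip_width: 0.349
```

```bash
python3 -c "
from go import *
go([.5465,.2263,.083],.02)"
```

```text
t 14.58 pos [0.5464 0.2242 0.0792] w 30.3 F [-0.1 -0.8 -0.8]
lin now-axes [-0.152  0.084  0.004] lin target-axes [-0.152  0.084  0.005] rot [-0.0018 -0.0011  0.0008] deg [-0.16 -0.09  0.07]
```

Emit:
play_rows --targets '[{"claw": 0.65,"linear": [-0.15,0.085,0],"rotation": [-0.0018,-0.001,0.0008]},{"claw": 0.65,"linear": [0,0,0],"rotation": [0,0,0]},{"claw": 1,"linear": [0,0,0],"rotation": [0,0,0]},{"claw": 1,"linear": [0,0,0],"rotation": [0,0,0]},{"claw": 1,"linear": [0,0,0],"rotation": [0,0,0]},{"claw": 1,"linear": [0,0,0],"rotation": [0,0,0]},{"claw": 1,"linear": [0,0,0],"rotation": [0,0,0]},{"claw": 1,"linear": [0,0,0],"rotation": [0,0,0]}]' --newtons 35

```text
time: 15.25
position: [0.5463, 0.2272, 0.0839]
tool_rot: [-0.016, 1.57, 0.017]
ft_force: [-0.9, -0.5, -1.9]
grip_width: 0.152
```

```bash
python3 -c "
from go import *
go([.5465,.2263,.083],.02);print(get_state()['torque'])"
```

```text
t 15.25 pos [0.5463 0.2272 0.0839] w 13.3 F [-0.9 -0.5 -1.9]
lin now-axes [ 0.037 -0.035  0.006] lin target-axes [ 0.037 -0.035  0.006] rot [ 0.0007  0.0003 -0.0004] deg [ 0.06  0.02 -0.03]
[ 0.0753571  -0.06503097  0.02761627]
```

Emit:
play_rows --targets '[{"claw": 1,"linear": [0,0,0],"rotation": [0,0,0]},{"claw": 1,"linear": [0,0,0],"rotation": [0,0,0]},{"claw": 1,"linear": [0,0,0],"rotation": [0,0,0]},{"claw": 1,"linear": [0,0,0],"rotation": [0,0,0]}]'

```text
time: 15.58
position: [0.5463, 0.2272, 0.0839]
tool_rot: [-0.016, 1.57, 0.017]
ft_force: [0.1, -0.2, -1.4]
grip_width: 0.149
```

```bash
python3 -c "
from go import *
go([.5465,.2263,.083],.02);print(get_state()['torque'])"
```

```text
t 15.58 pos [0.5463 0.2272 0.0839] w 12.9 F [ 0.1 -0.2 -1.4]
lin now-axes [ 0.037 -0.035  0.006] lin target-axes [ 0.037 -0.035  0.006] rot [ 0.0006  0.0003 -0.0004] deg [ 0.05  0.03 -0.04]
[-0.05757193 -0.00798383  0.01499748]
```

The opening holds at 13 mm rather than 10, so the fingertips are probably on a hub below the wing, or the wing isn't aligned. I'll open slightly, rise 8 mm and regrip.

Emit:
play_rows --targets '[{"claw": 0.75,"linear": [0,0,0],"rotation": [0,0,0]},{"claw": 0.75,"linear": [0,0,0],"rotation": [0,0,0]},{"claw": 0.75,"linear": [-0.35,-0.03,0],"rotation": [0,0,0]},{"claw": 1,"linear": [0,0,0],"rotation": [0,0,0]},{"claw": 1,"linear": [0,0,0],"rotation": [0,0,0]},{"claw": 1,"linear": [0,0,0],"rotation": [0,0,0]},{"claw": 1,"linear": [0,0,0],"rotation": [0,0,0]},{"claw": 1,"linear": [0,0,0],"rotation": [0,0,0]}]'

```text
time: 16.25
position: [0.5464, 0.2266, 0.0949]
tool_rot: [-0.016, 1.57, 0.017]
ft_force: [-0.4, -0.6, -0.3]
grip_width: 0.115
```

```bash
python3 -c "
from go import *
go([.5465,.2263,.092],.02);print(get_state()['torque'])
im=get_image('scene');cv2.imwrite('pics/c8.png',cv2.resize(im[195:315,300:420],None,fx=4.5,fy=4.5,interpolation=cv2.INTER_CUBIC))"
```

```text
t 16.25 pos [0.5464 0.2266 0.0949] w 10.0 F [-0.4 -0.6 -0.3]
lin now-axes [ 0.114 -0.013  0.005] lin target-axes [ 0.114 -0.013  0.005] rot [ 0.0006  0.0006 -0.0005] deg [ 0.05  0.05 -0.04]
[-0.05883134 -0.02279655 -0.05839214]
```

The opening is now 10.0 mm, so it's gripping the wing itself. I'll turn clockwise, which is positive about tool x.

Emit:
play_rows --targets '[{"claw": 1,"linear": [0,0,0],"rotation": [0.05,0,0]},{"claw": 1,"linear": [0,0,0],"rotation": [0.05,0,0]},{"claw": 1,"linear": [0,0,0],"rotation": [0.05,0,0]},{"claw": 1,"linear": [0,0,0],"rotation": [0.05,0,0]},{"claw": 1,"linear": [0,0,0],"rotation": [0.05,0,0]}]'

```text
time: 16.72
position: [0.5466, 0.2266, 0.0948]
tool_rot: [0.305, 1.549, -0.303]
ft_force: [-0.1, 0.1, 1.4]
grip_width: 0.112
```

```bash
cat > tq.py <<'E'
from go import *
import sys
s=get_state();z=R.from_rotvec(s['tool_rot']).apply([0,0,1]);yaw=np.arctan2(z[1],z[0])
print('yaw',round(yaw,3),'wing angle',round(np.load('st.npy')[2]-yaw,3),'tq',np.round(s['torque'],3),'j7 tau',np.round(s['joint_torque'],2)[-1],'q7',s['joint_positions'][-1])
go([.5465,.2264,.095],yaw)
E
python3 tq.py
```

```text
yaw -0.388 wing angle 0.484 tq [-0.069  0.117  0.059] j7 tau 0.96 q7 -0.9817522438248616
t 16.72 pos [0.5466 0.2266 0.0948] w 9.7 F [-0.1  0.1  1.4]
lin now-axes [-0.006 -0.009  0.   ] lin target-axes [-0.006 -0.009  0.   ] rot [ 0.      0.0003 -0.0008] deg [ 0.    0.03 -0.07]
```

Emit:
play_rows --targets '[{"claw": 1,"linear": [0,0,0],"rotation": [0.05,0,0]},{"claw": 1,"linear": [0,0,0],"rotation": [0.05,0,0]},{"claw": 1,"linear": [0,0,0],"rotation": [0.05,0,0]},{"claw": 1,"linear": [0,0,0],"rotation": [0.05,0,0]},{"claw": 1,"linear": [0,0,0],"rotation": [0.05,0,0]},{"claw": 1,"linear": [0,0,0],"rotation": [0.05,0,0]},{"claw": 1,"linear": [0,0,0],"rotation": [0.03,0,0]}]'

```text
time: 17.3
position: [0.5468, 0.2264, 0.0948]
tool_rot: [0.729, 1.444, -0.728]
ft_force: [-0.7, 0.3, 1.0]
grip_width: 0.11
```

```bash
python3 tq.py
```

```text
yaw -0.933 wing angle 1.03 tq [-0.112  0.195  0.011] j7 tau 0.31 q7 -1.5018098638296415
t 17.3 pos [0.5468 0.2264 0.0948] w 9.6 F [-0.7  0.3  1. ]
lin now-axes [-0.006 -0.01  -0.009] lin target-axes [-0.006 -0.01  -0.009] rot [ 0.      0.0004 -0.0007] deg [ 0.    0.04 -0.06]
```

Emit:
play_rows --targets '[{"claw": 1,"linear": [0,0,0],"rotation": [0.02,0,0]},{"claw": 1,"linear": [0,0,0],"rotation": [0.02,0,0]}]'

```text
time: 17.47
position: [0.5469, 0.2263, 0.0948]
tool_rot: [0.78, 1.425, -0.779]
ft_force: [-1.4, 0.4, 1.2]
grip_width: 0.108
```

```bash
python3 tq.py|head -1
```

```text
yaw -1.0 wing angle 1.097 tq [-0.045  0.14   0.04 ] j7 tau 0.35 q7 -1.565875076841
```

Emit:
play_rows --targets '[{"claw": 1,"linear": [0,0,0],"rotation": [0.02,0,0]},{"claw": 1,"linear": [0,0,0],"rotation": [0.02,0,0]}]'

```text
time: 17.63
position: [0.5469, 0.2263, 0.0948]
tool_rot: [0.83, 1.405, -0.83]
ft_force: [-0.9, -0.5, 0.7]
grip_width: 0.11
```

```bash
python3 tq.py|head -1
```

```text
yaw -1.066 wing angle 1.163 tq [-0.058  0.193  0.015] j7 tau 0.37 q7 -1.6290328110077161
```

Emit:
play_rows --targets '[{"claw": 1,"linear": [0,0,0],"rotation": [0.02,0,0]},{"claw": 1,"linear": [0,0,0],"rotation": [0.02,0,0]}]'

```text
time: 17.8
position: [0.5469, 0.2263, 0.0948]
tool_rot: [0.879, 1.384, -0.879]
ft_force: [0.1, -0.5, 0.8]
grip_width: 0.115
```

```bash
python3 tq.py|head -1
```

```text
yaw -1.131 wing angle 1.228 tq [-0.052  0.135  0.104] j7 tau 0.27 q7 -1.6918201615013102
```

Emit:
play_rows --targets '[{"claw": 1,"linear": [0,0,0],"rotation": [0.02,0,0]}]'

```text
time: 17.88
position: [0.5469, 0.2263, 0.0949]
tool_rot: [0.904, 1.373, -0.904]
ft_force: [-0.8, -0.7, 0.7]
grip_width: 0.114
```

```bash
python3 tq.py|head -1
```

```text
yaw -1.164 wing angle 1.261 tq [-0.078  0.171  0.116] j7 tau 0.27 q7 -1.723156337283671
```

Emit:
play_rows --targets '[{"claw": 1,"linear": [0,0,0],"rotation": [0.02,0,0]}]'

```text
time: 17.97
position: [0.5469, 0.2262, 0.0948]
tool_rot: [0.929, 1.361, -0.929]
ft_force: [-0.4, -0.4, 1.1]
grip_width: 0.113
```

```bash
python3 tq.py|head -1
```

```text
yaw -1.196 wing angle 1.293 tq [-0.041  0.149  0.079] j7 tau 0.27 q7 -1.754474917853571
```

Emit:
play_rows --targets '[{"claw": 1,"linear": [0,0,0],"rotation": [0.02,0,0]}]'

```text
time: 18.05
position: [0.5469, 0.2262, 0.0949]
tool_rot: [0.953, 1.35, -0.954]
ft_force: [-0.7, -0.2, 1.1]
grip_width: 0.113
```

```bash
python3 tq.py|head -1
```

```text
yaw -1.229 wing angle 1.326 tq [-0.063  0.146  0.13 ] j7 tau 0.27 q7 -1.7857909071184754
```

The torque about the screw axis stepped from about 0.03 to about 0.11 N m and stays level from a wing angle of about 1.2, so the clutch is slipping (about 0.13 rad so far). One last small turn, then I'll release and rise.

Emit:
play_rows --targets '[{"claw": 1,"linear": [0,0,0],"rotation": [0.015,0,0]},{"claw": 0.7,"linear": [0,0,0],"rotation": [0,0,0]},{"claw": 0.7,"linear": [0,0,0],"rotation": [0,0,0]},{"claw": 0.7,"linear": [0,0,0],"rotation": [0,0,0]},{"claw": 0.7,"linear": [0,0,0],"rotation": [0,0,0]},{"claw": 0.7,"linear": [-0.5,0,0],"rotation": [0,0,0]},{"claw": 0.7,"linear": [-0.8,0,0],"rotation": [0,0,0]},{"claw": 0.7,"linear": [-1,0,0],"rotation": [0,0,0]},{"claw": 0.7,"linear": [-1,0,0],"rotation": [0,0,0]},{"claw": 0.7,"linear": [-1,0,0],"rotation": [0,0,0]}]'

```text
time: 18.88
position: [0.5436, 0.2247, 0.2023]
tool_rot: [0.964, 1.348, -0.979]
ft_force: [0.5, -0.4, -0.7]
grip_width: 0.3
```

Emit:
play_rows --targets '[{"claw": 0.7,"linear": [-1,0,0],"rotation": [0,0,0]},{"claw": 0.7,"linear": [-1,0,0],"rotation": [0,0,0]},{"claw": 0.7,"linear": [-1,0,0],"rotation": [0,0,0]},{"claw": 0.7,"linear": [0,0,0],"rotation": [0,0,0]}]'

```text
time: 19.22
position: [0.5459, 0.2265, 0.2915]
tool_rot: [0.971, 1.341, -0.968]
ft_force: [0.4, 1.0, 0.6]
grip_width: 0.298
```

Run:
```python
from go import *
im=get_image('scene');a=cv2.resize(im[180:330,280:430],(600,600),interpolation=cv2.INTER_CUBIC);cv2.imwrite('pics/c9.png',a)
```

```text
(no output)
```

View pics/c9.png

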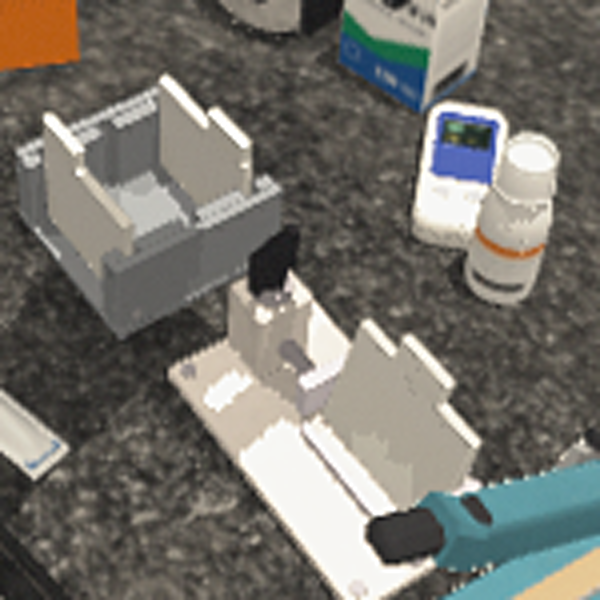

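The jaw now touches the panel's near edge, the wing is turned, and the bystanders and the other two panels are unmoved. One numeric check before handing in.

Run:
```python
from h import *
x=np.load('st.npy');C=cam('scene')
c,s_=np.cos(x[2]),np.sin(x[2])
for u,z in [((368,322),.090),((478,443),.090)]:
    p=atz(C,np.array(u)/4+[280,180],z)-[x[0],x[1],0];print('stand xy of panel upper corner',round(c*p[0]+s_*p[1],4),round(-s_*p[0]+c*p[1],4))
print(get_state()['time']);close_job()
```

```text
stand xy of panel upper corner 0.0294 0.0092
stand xy of panel upper corner 0.0288 -0.0872
19.2667
the job is handed in; nothing more can be done
```

I set up the inspection stand as asked and handed the job in at 19.3 s; no verdict was reported.

- **Panel:** I drew the middle-tab panel straight up out of the middle slot and stood it behind the front lip, leaning on the backrest. Before I let go, it pressed on the base and the backrest with about 5 N each.
- **Thumbscrew:** I turned it clockwise. From a wing angle of about 1.2 rad, the torque rose from about 0.03 to about 0.11 N m and stayed there, which I read as the clutch slipping. I turned it on by roughly 0.15 rad in all past that point, then let go and raised the gripper clear.
- **Wing grip:** My first grip caught something 13 mm wide instead of the 10 mm wing, probably the hub. I opened, rose about 1 cm and regripped at 10.0 mm before turning.

**Last checks:**
- **Final picture:** the jaw touches the panel and the other two panels are still in the rack. The bottles and other things in view look unmoved; I did not check the whole worktop again.
- **Panel against the stop:** the panel's ends measured y = +9 and -87 mm on the stand, where +15 and -85 are expected. That gives a width of 96 mm rather than 100, so the error is up to about 6 mm at the jaw end. The stop itself was hidden behind the stapler, so I infer that contact from the clutch slipping near the expected angle.

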